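# Push the carved panel home into the squaring corner

### The job

The crimson carved panel has to sit square in the bench's gluing corner: push it along the bench with your fingers until one of its long sides lies flat against the long wooden fence and one of its ends is against the blue stop, with no gap at either. Push it only, never lift or tip it, leave the mug, glue bottle, drill and chisel where they are, and let go of everything when you finish.

Things in the scene. Friction and masses are not known exactly. Their poses are not given: they have to be found in the camera images.
- panel: Loose carved wood panel, 95 mm (its x) by 130 mm (its y), 45 mm tall, crimson top with a pale flower 3 mm proud; about 0.3 kg, too wide to pinch. Origin: centre of its underside, z up. Starts between the stops, clear of all, its long (130 mm) sides within about 25 degrees of the fence's line. Home: centre 47.5 mm from the fence's inner face, 65 mm from the blue stop's.
- fence: Pale wooden batten screwed to the bench, immovable: 410 mm long (its y), 25 mm thick, 30 mm tall. Origin: bench level, mid-length, on its flat inner face, which looks towards the robot. Its x points away from the robot (wood from x = 0 to 25 mm; the panel is on the -x side); y runs along the inner face. Its angle on the bench varies by up to 15 degrees.
- blue_stop: Blue wooden end stop fixed square to the fence at one of its ends, 70 mm (its x) by 25 mm (its y), 30 mm tall. Origin: centre of its underside, axes parallel to the fence's. It stands at x = -35 mm, y = +192.5 or -192.5 mm in the fence's frame; the end differs between runs. Its inner face, towards the fence's middle, is 12.5 mm from its centre.
- yellow_stop: Yellow painted end stop, the same shape as the blue one, fixed at the other end of the fence; the stops' inner faces stand 360 mm apart. Not the one to use.
- mug: White ceramic mug with a handle at its +y, 76 mm across, 90 mm tall, standing on the near side of the work, left or right. Origin: centre of its underside. Leave alone.
- glue_bottle: White plastic glue bottle with orange cap, 60 mm across, 150 mm tall, on the near side of the work, on the other side from the mug. Origin: centre of its underside. Leave alone.
- drill: Yellow-green and black cordless drill standing on its battery (115 mm along its x, 75 mm wide), 195 mm tall, bit pointing to its +x and reaching 155 mm from its centre, standing to the left. Origin: centre of its underside. Leave alone.
- chisel: Chisel with an orange handle, 24 mm thick, 235 mm long along its x (blade to +x), lying on the bench to the right. Origin: underside, near the middle of its length. Leave alone.
Not all that is in view belongs to the job. Several things have the shape of the blue_stop; the one meant has the colours described above.

How it is judged:
At the end, for the whole second after the job is handed in: The panel rests flat and still on the bench, a long side against the fence (gap at its centre at most 3 mm, within 2 degrees of parallel) and an end against the blue stop (gap at most 3 mm); mug, glue bottle, drill and chisel are within 15 mm of where they stood (x of panel in the frame of fence between -0.0505 and -0.045 m and y of panel in the frame of blue_stop between -0.0805 and 0.0805 m and y of panel in the frame of fence between -0.13 and 0.13 m and angle between the y axis of panel and the y axis of fence, either way round below 0.035 rad and height (world z) of panel below 0.004 m and angle between panel's own z axis and vertical below 0.05 rad and linear speed of panel below 0.01 m/s and distance of each of mug, glue_bottle, drill, chisel from where it was at the start of the episode below 0.015 m); the robot touches nothing.
It fails at once if the panel is lifted or tipped off the bench (more than 8 mm or 7 degrees) (height (world z) of panel above 0.008 m or angle between panel's own z axis and vertical above 0.12 rad).
It fails at once if the mug, glue bottle, drill or chisel is shifted by more than 15 mm or knocked over (distance of any of mug, glue_bottle, drill, chisel from where it was at the start of the episode above 0.015 m or angle between any of mug, glue_bottle, drill, chisel's own z axis and vertical above 0.3 rad).
It also fails if it takes over 64 s, if anything falls off the work surface, if the arm or the gripper's body presses on something with over 40 N, if the wrist force passes 120 N, or if a joint passes its speed limit or range.

### The arm

A 6-joint arm with a two-finger parallel gripper is mounted at the origin on the work surface. World frame = base frame: x ahead of the robot, y to its left, z up, the work surface at z = 0. Lengths are in m, angles in rad, forces in N, time in s.
With the tool pointing down it reaches from about 0.275 to 0.825 m from the base axis. Payload 4.9 kg.
Tool frame: the origin (TCP) lies midway between the tips of the shut fingers; the grasp point (between the pads) lies 19 mm behind it (bot.grip_depth is the distance from the TCP to the grasp point, in m); y points along the fingers, x is the direction in which the jaws open and shut, and the axes are right-handed (so a half turn about y gives the same grasp; the last joint's range is limited). The gripper opens to 85 mm and grips with 20 to 120 N. Pads are 22 mm wide; open, the fingers measure 114 mm over their backs; the gripper's body (76 mm by 85 mm) begins 54 mm behind the grasp point. The pads swing forward as they close: fully open they stand 13 mm farther back than shut.
Start: joints at [1.115, 0.326, -0.193, 1.052, 0, 1.437], TCP at [0.174, 0.522, 0.231] pointing down, gripper open.
Joint ranges: [-2.65, 2.65], [-0.97, 1.79], [-1.3, 1.35], [-1.93, 2.1], [-1.47, 1.37], [-3.14, 3.14]. Speed limits (rad/s): [2.57, 2.57, 3.14, 3.14, 3.14, 3.14].

### API

Orientations are given as a unit quaternion [w, x, y, z].
In Python, from cell import bot gives the robot as it stands. Calls block until the motion is done:
- bot.move_pose(position, orientation): joint-space move of the TCP to a pose.
- bot.move_linear(position, speed=0.15, rotation=None, until_force=None): straight line of the TCP; rotation=None keeps the orientation; speed is the mean speed in m/s. With until_force (N) it stops when the force on the tool has changed by that much, and returns True; else False.
- bot.goto_joints(angles): joint-space move.
- bot.set_gripper(opening, grasp_force=None): opening from 0.0 (shut) to 1.0 (fully open); grasp_force is the grip in N (None keeps the last); returns when the fingers have stopped.
- bot.wait(seconds).
- bot.solve_ik(position, orientation): joint angles nearest the present ones, or None.
- bot.camera(name): name is "side" or "top" or "wrist"; returns the picture (480x640x3 uint8, red, green, blue); there is no depth.
- bot.calibration(name): a dict with "mtx" (3x3 intrinsics, pixels), "extrinsics" (4x4, takes a point from world to camera coordinates); the wrist camera has in their place "hand_eye" (4x4, takes a point from camera to tool coordinates, whose origin is the TCP and whose axes are the tool frame's). Camera axes: x right, y down, z forward; pixel columns grow to the right and rows downward; lengths in m; the calibration is good to about 2 mm. A picture is of the moment at which its call begins: read the wrist's pose just before it. calibration takes no time and is no camera call.
A pose or a line that the arm cannot do raises bot.PlanningError and nothing moves.
- bot.close_job(): hands the job in, once; it reports no verdict.
Trained networks look in the newest picture that a camera, given by its name, has taken for a name from the list of things; names that differ only in an ending like _2 or _b are one class to them, and where a whole thing is asked for, a point or a joint stands for the part that bears it (a point fixed in the world has none). Each returns a list of dicts, best first, with "confidence" (0 to 1); they miss things now and then, are a little off and sometimes report something else, mostly with a low value. They report only what shows in the picture. A call takes as long as a camera call. They do not tell look-alikes from the thing itself.
- bot.search_frame(camera, thing): "bbox" ([left, top, width, height] in pixels, round what is visible of it).
Readings, each from a call of its own:
- bot.read_clock(): time.
- bot.read_joint_positions(): joint angles.
- bot.read_joint_vel(): joint speeds.
- bot.read_joint_efforts(): joint torques, N m.
- bot.read_position(): TCP position.
- bot.read_tool_rot(): TCP orientation.
- bot.read_ft_force(): force on the tool from outside, world axes, zero at the start.
- bot.read_moment(): the same for the moment, N m.
- bot.read_gripper_width(): opening from 0.0 (shut) to 1.0 (fully open).
Only numpy, scipy, OpenCV 4.12 (cv2) and the standard library are available. Lean on these libraries where they do the work, as an engineer would, in place of code of your own. Each camera call takes 0.05 s, during which the arm holds its last target. There are 200 camera calls.

## Working session

There is one attempt and no reset: what is moved stays moved. The work goes in short steps, each a Python script; the robot and the scene stay as the last script left them, time stands still between calls to the robot, and variables do not carry over. Pictures are saved under pics/ and viewed, about 8 in all and at most 12, crops included, and the job is handed in when it is done.

```bash
mkdir -p pics; python3 - <<'E'
from cell import bot
import cv2
for n in("top","side"):
    im=bot.camera(n); cv2.imwrite(f"pics/{n}0.png",im[:,:,::-1])
    c=bot.calibration(n); print(n,c["mtx"].round(1).tolist(),c["extrinsics"].round(4).tolist())
    for t in("panel","fence","blue_stop","yellow_stop","mug","glue_bottle","drill","chisel"):
        print(t,[( [int(v) for v in d["bbox"]],round(d["confidence"],2)) for d in bot.search_frame(n,t)][:4])
print(bot.read_clock(),bot.read_tool_rot())
E
```

```text
top [[510.0, 0.0, 321.3], [0.0, 510.0, 233.5], [0.0, 0.0, 1.0]] [[-0.0071, -1.0, 0.0067, 0.0366], [-0.9937, 0.0064, -0.1121, 0.5692], [0.112, -0.0074, -0.9937, 1.138], [0.0, 0.0, 0.0, 1.0]]
panel [([329, 226, 62, 44], 0.74)]
fence [([251, 178, 172, 39], 0.74)]
blue_stop [([236, 266, 20, 34], 0.96), ([263, 301, 22, 34], 0.93), ([197, 151, 21, 32], 0.84), ([250, 219, 19, 28], 0.82)]
yellow_stop [([411, 186, 20, 33], 0.86)]
mug [([172, 289, 50, 52], 0.57), ([94, 131, 71, 108], 0.25)]
glue_bottle [([454, 278, 38, 27], 0.81)]
drill []
chisel [([503, 196, 15, 102], 0.93), ([251, 176, 174, 39], 0.39)]
side [[548.6, 0.0, 316.5], [0.0, 548.6, 239.0], [0.0, 0.0, 1.0]] [[0.7973, -0.6031, -0.023, -0.4049], [-0.3337, -0.4088, -0.8494, 0.2402], [0.5029, 0.685, -0.5272, 0.9562], [0.0, 0.0, 0.0, 1.0]]
panel [([311, 243, 68, 57], 0.95), ([221, 120, 80, 75], 0.42)]
fence [([297, 210, 149, 71], 0.75)]
blue_stop [([282, 214, 25, 21], 0.74), ([220, 246, 24, 28], 0.62), ([231, 223, 30, 22], 0.6), ([302, 178, 25, 20], 0.59)]
yellow_stop [([412, 269, 29, 32], 0.85)]
mug [([176, 195, 38, 46], 0.95), ([412, 271, 26, 29], 0.4)]
glue_bottle [([369, 290, 37, 87], 0.64)]
drill [([223, 120, 67, 73], 0.77)]
chisel [([418, 334, 101, 68], 0.58)]
0.9 [ 0.57364646 -0.57363913 -0.41343993  0.41344324]
```

View pics/top0.png

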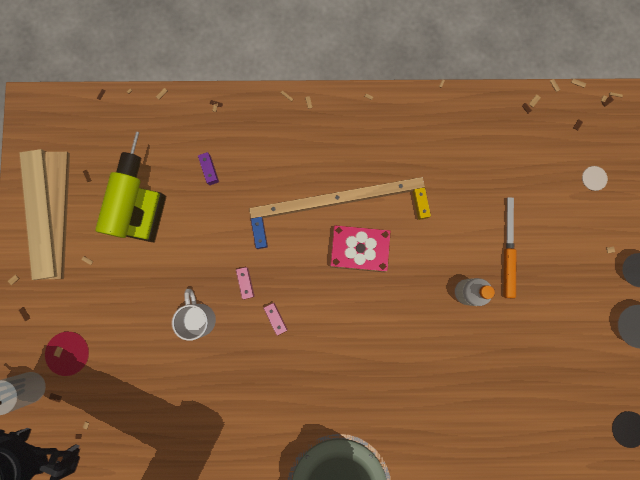

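View pics/side0.png

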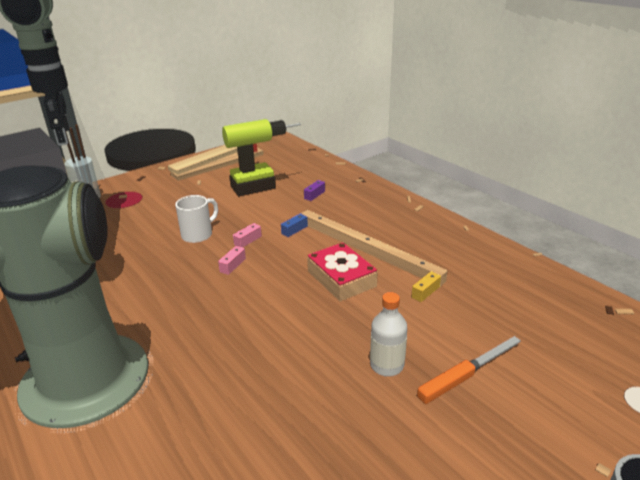

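The top view shows the blue stop at (259,232), at the left end of the fence (251–423). The yellow stop is at (422,203), the panel at (360,248) and the bottle base near (470,290). The side view agrees. Next I'll measure the stops and panel by colour.

```bash
cat > h.py <<'E'
from cell import bot
import cv2, numpy as np
from scipy.spatial.transform import Rotation as Ro
def camT(n):
    c=bot.calibration(n)
    if n!="wrist": return c["mtx"],np.linalg.inv(c["extrinsics"])
    q=bot.read_tool_rot(); T=np.eye(4); T[:3,:3]=Ro.from_quat(np.r_[q[1:],q[0]]).as_matrix(); T[:3,3]=bot.read_position()
    return c["mtx"],T@c["hand_eye"]
def plane(px,z,M,T):
    px=np.atleast_2d(px).astype(float); r=np.c_[px,np.ones(len(px))]@np.linalg.inv(M).T@T[:3,:3].T
    o=T[:3,3]; return (o+r*((z-o[2])/r[:,2])[:,None])[:,:2]
HSV={"panel":((165,120,60),(180,255,255)),"blue":((100,120,40),(125,255,255)),"yellow":((22,150,80),(30,255,255))}
def blob(im,name,box=None):
    m=cv2.inRange(cv2.cvtColor(im,cv2.COLOR_RGB2HSV),*HSV[name])
    if box: k=np.zeros_like(m); l,t,w,h=box; k[t:t+h,l:l+w]=255; m&=k
    cs,_=cv2.findContours(m,cv2.RETR_EXTERNAL,cv2.CHAIN_APPROX_NONE)
    return cv2.convexHull(max(cs,key=cv2.contourArea))[:,0]
def rect(hull,z,M,T):
    c,s,a=cv2.minAreaRect((plane(hull,z,M,T)*1000).astype(np.float32))
    a=np.radians(a); ax=np.array([np.cos(a),np.sin(a)])
    if s[0]<s[1]: ax=np.array([-ax[1],ax[0]])
    return np.array(c)/1000,sorted(np.round(s,1)),ax
E
python3 - <<'E'
from h import *
M,T=camT("top"); im=bot.camera("top"); print("cam",T[:3,3])
for n,z,b in(("panel",.045,(320,215,80,65)),("blue",.03,(240,205,40,55)),("yellow",.03,(405,175,40,55))):
    c,s,a=rect(blob(im,n,b),z,M,T); print(n,c.round(4),s,np.degrees(np.arctan2(a[1],a[0])).round(1))
for n,b,z in(("mug",(197,322),.09),("bottlecap",(487,292),.15),("bottle base",(468,290),.05),("fenceL",(251,217),.03),("fenceR",(423,187),.03)): print(n,plane(b,z,M,T))
E
```

```text
cam [0.43841996 0.04138806 1.19435373]
panel [ 0.5347 -0.055 ] [np.float64(92.8), np.float64(128.1)] 84.2
blue [0.574  0.1769] [np.float64(23.6), np.float64(69.0)] 10.1
yellow [ 0.6401 -0.201 ] [np.float64(25.8), np.float64(69.8)] 10.1
mug [[0.37448142 0.29976139]]
bottlecap [[ 0.43387776 -0.3033222 ]]
bottle base [[ 0.43818567 -0.29398026]]
fenceL [[0.60885418 0.1944061 ]]
fenceR [[ 0.67681977 -0.20443073]]
```

```bash
cat >> h.py <<'E'
B=np.array([.574,.1769]); Y=np.array([.6401,-.201])
u=(B-Y)/np.linalg.norm(B-Y); fx=np.array([u[1],-u[0]]); O=(B+Y)/2+.035*fx
def W(x,y,z): return np.r_[O+x*fx+y*u,z]
def F(p): d=np.asarray(p)[:2]-O; return np.array([d@fx,d@u])
def quat(jaw,pos):
    best=None
    for s in(1,-1):
        x=np.r_[s*jaw,0]; y=np.array([0,0,-1.]); q=Ro.from_matrix(np.c_[x,y,np.cross(x,y)]).as_quat(); q=np.r_[q[3],q[:3]]
        j=bot.solve_ik(pos,q)
        if j is not None:
            d=np.abs(np.array(j)-bot.read_joint_positions()).max()
            if best is None or d<best[0]: best=(d,q)
    return best[1]
def look(name):
    im=bot.camera("top"); M,T=camT("top"); cv2.imwrite(f"pics/{name}.png",im[150:350,150:520,::-1].repeat(2,0).repeat(2,1))
    return im,M,T
def where(im,M,T):
    c,s,a=rect(blob(im,"panel",(225,170,220,130)),.045,M,T); print("panel F",F(c).round(4),s,"ang",np.degrees(np.arctan2(a@fx,a@u)).round(1))
def state(): print("t",bot.read_clock(),"F",F(bot.read_position()).round(4),"z",round(bot.read_position()[2],4),"ft",np.round(bot.read_ft_force(),1))
E
python3 - <<'E'
from h import *
print(O,u,F([.5347,-.055]))
p=bot.read_position(); bot.move_linear([p[0],p[1],.27])
q=quat(fx,W(-.128,-.133,.2)); bot.move_pose(W(-.128,-.133,.2),q)
bot.set_gripper(.6); state()
print(bot.move_linear(W(-.128,-.133,.01),.15,until_force=10)); state()
look("a")
E
```

```text
[ 0.64152657 -0.00601957] [-0.17229813  0.98504485] [-0.1136682  -0.02984191]
t 4.525 F [-0.1279 -0.1329] z 0.2 ft [-0.5  0.6  0.1]
False
t 5.9417 F [-0.1274 -0.1334] z 0.0108 ft [0.  0.  0.2]
```

View pics/a.png

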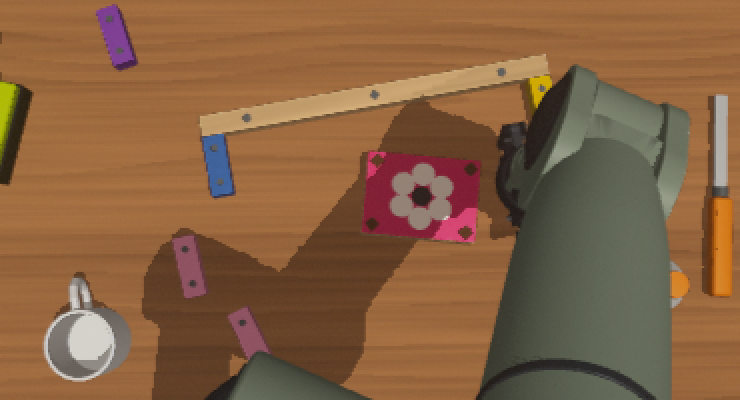

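The gripper is standing beside the panel's right end, clear of the bottle. Next is the push along the fence towards blue.

```bash
python3 - <<'E'
from h import *
print(bot.move_linear(W(-.128,.029,.01),.05,until_force=12)); state()
im,M,T=look("b"); where(im,M,T)
p=F(bot.read_position()); bot.move_linear(W(p[0],p[1]-.02,.01),.1)
bot.move_linear(W(p[0],p[1]-.02,.15),.2); 
im,M,T=look("b"); where(im,M,T); state()
E
```

```text
False
t 9.3833 F [-0.128   0.0289] z 0.01 ft [ 0.5 -0.9 -0.5]
panel F [-0.1326  0.1272] [np.float64(79.0), np.float64(92.4)] ang 90.1
panel F [-0.1326  0.1083] [np.float64(92.4), np.float64(116.8)] ang 0.1
t 10.6833 F [-0.1291  0.0095] z 0.1486 ft [-0.2  0.1 -0.2]
```

View pics/b.png

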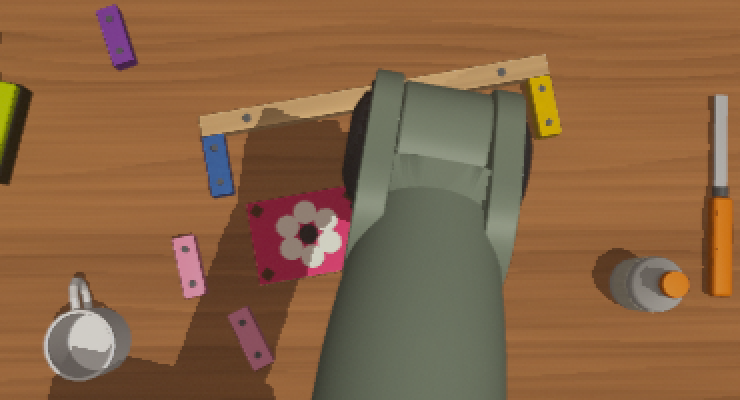

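The panel is square to the fence (0.1°), about 37 mm off it and about 13 mm short of the blue stop. Next I'll push it into the fence.

```bash
python3 - <<'E'
from h import *
a=W(-.202,.10,.15); q=quat(u,a); bot.move_pose(a,q); bot.set_gripper(.5); state()
print(bot.move_linear(W(-.202,.10,.01),.12,until_force=8)); state()
print(bot.move_linear(W(-.101,.10,.01),.04,until_force=10)); state()
im,M,T=look("c")
p=F(bot.read_position()); bot.move_linear(W(p[0]-.02,p[1],.01),.1); bot.move_linear(W(p[0]-.02,p[1],.15),.2)
# end push
a=W(-.05,.005,.15); q=quat(fx,a); bot.move_pose(a,q); state()
im,M,T=look("d"); where(im,M,T)
E
```

```text
t 12.2167 F [-0.2019  0.0998] z 0.1499 ft [-0.4  0.8  0.4]
False
t 13.5333 F [-0.2015  0.0999] z 0.0105 ft [-0.4  0.6 -0.8]
True
t 15.7083 F [-0.1075  0.1001] z 0.0094 ft [-0.  -0.5  0.6]
t 18.2417 F [-0.0506  0.0054] z 0.1492 ft [-0.3 -0.4 -0.8]
panel F [-0.0476  0.1101] [np.float64(92.4), np.float64(111.9)] ang -0.0
```

View pics/d.png

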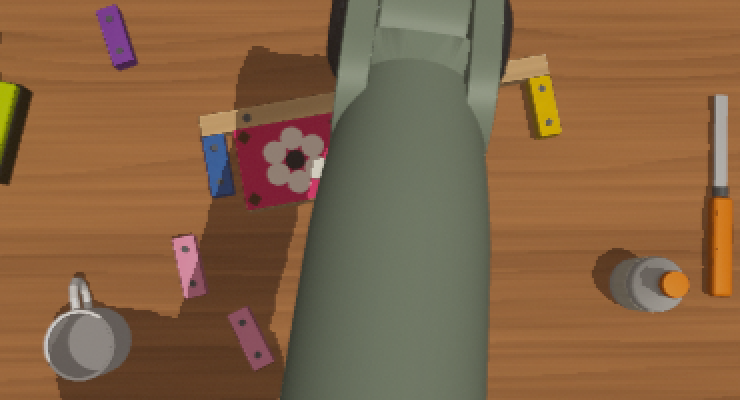

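The panel is flush with the fence (x = −0.0476, 0°) and about 14 mm from the blue stop. Next is the end push, then a second fence nudge.

```bash
python3 - <<'E'
from h import *
print(bot.move_linear(W(-.052,.005,.15),.1), bot.move_linear(W(-.052,.005,.01),.12,until_force=8)); state()
print(bot.move_linear(W(-.052,.047,.01),.03,until_force=12)); state()
p=F(bot.read_position()); bot.move_linear(W(p[0],p[1]-.02,.01),.1); bot.move_linear(W(p[0],p[1]-.02,.15),.2)
a=W(-.13,.11,.15); q=quat(u,a); bot.move_pose(a,q)
bot.move_linear(W(-.13,.11,.01),.12,until_force=8); state()
print(bot.move_linear(W(-.098,.11,.01),.03,until_force=10)); state()
p=F(bot.read_position()); bot.move_linear(W(p[0]-.02,p[1],.01),.1); bot.move_linear(W(p[0]-.02,p[1],.2),.2)
# clear out to view
a=W(-.2,-.1,.25); bot.move_pose(a,q); state()
im,M,T=look("e"); where(im,M,T)
c,s,_=rect(blob(im,"blue",(240,205,40,55)),.03,M,T); print("blue",F(c),s)
# wrist view
a=W(-.08,.13,.3); bot.move_pose(a,q); M,T=camT("wrist"); im=bot.camera("wrist"); cv2.imwrite("pics/w.png",im[:,:,::-1]); state()
E
```

```text
False False
t 19.8583 F [-0.0513  0.0048] z 0.0108 ft [0.  0.2 0.1]
True
t 21.025 F [-0.0523  0.0407] z 0.0099 ft [ 0.4 -1.4  1.6]
t 24.8417 F [-0.1294  0.1099] z 0.0106 ft [ 0.7  0.1 -0.3]
True
t 25.6333 F [-0.1075  0.1101] z 0.0093 ft [-0.1 -0.7 -0. ]
t 27.9833 F [-0.2001 -0.0992] z 0.2493 ft [0.4 0.4 0.8]
panel F [-0.0474  0.1153] [np.float64(92.7), np.float64(128.6)] ang -0.0
blue [-0.03492449  0.19278031] [np.float64(21.4), np.float64(68.8)]
t 29.1167 F [-0.0805  0.1291] z 0.2996 ft [ 0.4 -0.9  0. ]
```

View pics/e.png

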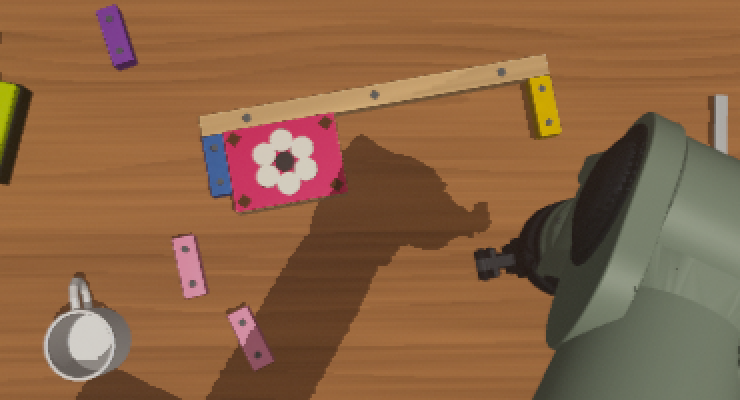

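View pics/w.png

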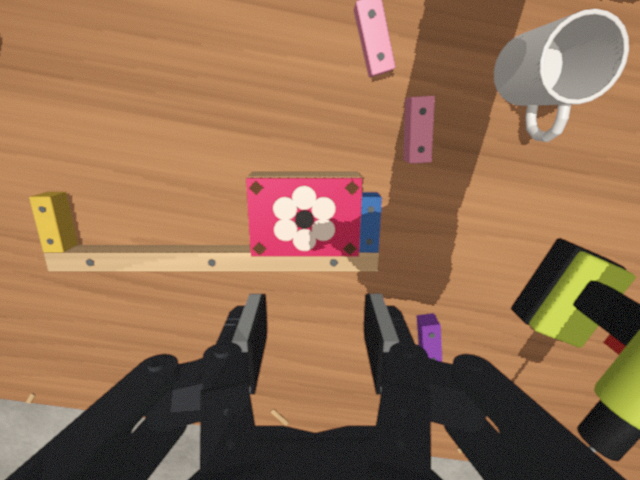

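Both pictures show the panel tight in the blue corner. The fit gives (−47.4, 115.3) mm against a home of (−47.5, 115), at 0.0°, and the arm is clear.

```bash
python3 - <<'E'
from h import *
state(); bot.close_job()
E
```

```text
t 29.1167 F [-0.0805  0.1291] z 0.2996 ft [ 0.4 -0.9  0. ]
the job is handed in; nothing more can be done
```

The panel is in the gluing corner, against the long fence and the blue stop, and I handed the job in at 29.1 s of the 64 s allowed. I pushed its end towards the blue stop with two fingertips, which squared it. I then pushed it into the fence, against the stop, and into the fence once more. The gripper never closed on it or lifted it.

- **Panel position:** the last top-camera fit put the panel's centre 47.4 mm from the fence (home is 47.5 mm) and 64.7 mm from the blue stop (home is 65 mm), at 0.0° to the fence. That is within camera accuracy of about 2 mm.
- **Contact:** the last push towards the stop and the last one into the fence each ended on a firm contact, and the wrist picture shows no gap at either side.
- **Other objects:** the mug looked unmoved in the last pictures. The drill was only partly in view, and the arm hid the bottle and most of the chisel. The bottle and chisel looked unmoved in the earlier pictures, and no pushing happened near them afterwards. I did not measure any of these positions.
- **Robot:** it finished at about 0.30 m height, touching nothing. No check failed or disagreed.

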